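Hand-stroke three slide units and reject the seized one

TASK

Run the carriage of each of the three slide units on the fitting board through its stroke, from the black end until it is fully home at the red end. One of them sticks part way: lift that unit out and lay it gently, flat and right way up, in the yellow reject tray. Leave the two sound units in their nests with their carriages home at the red end, and do not disturb anything else on the bench.

Things in the scene. Friction and masses are not known exactly. Their poses are not given: they have to be found in the camera images.
- board: Plywood fitting board fixed to the bench, 270 (x) x 300 (y) x 12 mm, origin under its centre. Three nests at y = 105, 0, -105 mm; each holds one loose unit lying along the board's x (lift straight up) between a 22 mm high brass stop at +x, an 8 mm lip at -x and 8 mm high side clips, 1.5 mm clear, 65 to 91 mm either side of its middle; the 130 mm between is free at the sides.
- unit_1: Loose linear slide unit, at the start in the +y nest, 12 mm above the bench: closed aluminium profile 200 mm long (its x, with caps), 44 mm wide (y), 30 mm high; black cap at its -x end, red cap at +x (caps 34 mm high); a dark steel carriage on top; about 0.6 kg in all. Origin at the centre of its underside, z up.
- carriage_1_top (a point): Centre of the top of unit 1's carriage, 51 mm above the unit's underside: a steel block 50 mm long (unit's x), 52 mm wide (4 mm proud of the profile on each side; may be gripped across its width, and the unit lifted by it), 20 mm high, clear of the profile by 1 mm. Axes as the unit's.
- carriage_1 (a joint): Travel (m) of unit 1's carriage towards the unit's +x: 0 at the black end, 0.110 home at the red end; its centre is 55 mm on the -x side of the unit's middle at 0. Starts at 0 to 0.015. A sound one has a steady 3 N drag and stays where left; the seized one runs as freely at first, then stops dead near mid travel (15 N is enough to tell). Nothing outside shows which.
- unit_2: Loose linear slide unit, at the start in the middle nest, 12 mm above the bench: closed aluminium profile 200 mm long (its x, with caps), 44 mm wide (y), 30 mm high; black cap at its -x end, red cap at +x (caps 34 mm high); a dark steel carriage on top; about 0.6 kg in all. Origin at the centre of its underside, z up.
- carriage_2_top (a point): Centre of the top of unit 2's carriage, 51 mm above the unit's underside: a steel block 50 mm long (unit's x), 52 mm wide (4 mm proud of the profile on each side; may be gripped across its width, and the unit lifted by it), 20 mm high, clear of the profile by 1 mm. Axes as the unit's.
- carriage_2 (a joint): Travel (m) of unit 2's carriage towards the unit's +x: 0 at the black end, 0.110 home at the red end; its centre is 55 mm on the -x side of the unit's middle at 0. Starts at 0 to 0.015. A sound one has a steady 3 N drag and stays where left; the seized one runs as freely at first, then stops dead near mid travel (15 N is enough to tell). Nothing outside shows which.
- unit_3: Loose linear slide unit, at the start in the -y nest, 12 mm above the bench: closed aluminium profile 200 mm long (its x, with caps), 44 mm wide (y), 30 mm high; black cap at its -x end, red cap at +x (caps 34 mm high); a dark steel carriage on top; about 0.6 kg in all. Origin at the centre of its underside, z up.
- carriage_3_top (a point): Centre of the top of unit 3's carriage, 51 mm above the unit's underside: a steel block 50 mm long (unit's x), 52 mm wide (4 mm proud of the profile on each side; may be gripped across its width, and the unit lifted by it), 20 mm high, clear of the profile by 1 mm. Axes as the unit's.
- carriage_3 (a joint): Travel (m) of unit 3's carriage towards the unit's +x: 0 at the black end, 0.110 home at the red end; its centre is 55 mm on the -x side of the unit's middle at 0. Starts at 0 to 0.015. A sound one has a steady 3 N drag and stays where left; the seized one runs as freely at first, then stops dead near mid travel (15 N is enough to tell). Nothing outside shows which.
- reject_tray: Yellow open plastic reject tray, fixed: 255 (its x) x 140 (its y) x 32 mm high, walls and floor 5 mm, inside 245 x 130 mm, origin at the centre of its underside, z up. It stands to the left or to the right of the board.
- parts_tray: Blue open tray, fixed, of the same size, on the board's other side, with the motor and the coupling in it. Not part of the job.
- motor: Stepper motor standing in the blue tray, 42 x 42 x 42 mm, shaft up to 64 mm, origin under its centre. To be left alone.
- coupling: Steel shaft coupling lying in the blue tray, 28 mm diameter, 50 mm long along its x, origin under its middle. To be left alone.
- hex_key: Hex key lying flat on the board between two nests, 100 mm long (its x), 6 mm thick. To be left alone.
- wrench: Wrench lying flat on the bench beyond the right-hand tray. To be left alone.
- screwdriver: Screwdriver lying on the bench near the robot, to its left. To be left alone.
- grease_jar: White grease jar standing near the robot, to its right, 60 mm diameter, 70 mm high. To be left alone.

How it is judged (in metres and radians):
At the end, for the whole second after the job is handed in: Two units in their nests (moved < 8 mm, level to 0.05 rad), carriages within 6 mm of the red end; the third, its carriage run 30 mm or more, at rest on the yellow tray's floor, right way up, flat to 0.06 rad, its middle within 30 mm (tray's x) and 48 mm (y) of the tray's middle ((((value of joint carriage_1 above 0.03 m and x of unit_1 in the frame of reject_tray between -0.03 and 0.03 m and y of unit_1 in the frame of reject_tray between -0.048 and 0.048 m and height (world z) of unit_1 below 0.012 m and angle between unit_1's own z axis and vertical below 0.06 rad and linear speed of unit_1 below 0.02 m/s) and (value of joint carriage_2 above 0.104 m and distance of unit_2 from where it was at the start of the episode below 0.008 m and angle between unit_2's own z axis and vertical below 0.05 rad) and (value of joint carriage_3 above 0.104 m and distance of unit_3 from where it was at the start of the episode below 0.008 m and angle between unit_3's own z axis and vertical below 0.05 rad)) or ((value of joint carriage_2 above 0.03 m and x of unit_2 in the frame of reject_tray between -0.03 and 0.03 m and y of unit_2 in the frame of reject_tray between -0.048 and 0.048 m and height (world z) of unit_2 below 0.012 m and angle between unit_2's own z axis and vertical below 0.06 rad and linear speed of unit_2 below 0.02 m/s) and (value of joint carriage_1 above 0.104 m and distance of unit_1 from where it was at the start of the episode below 0.008 m and angle between unit_1's own z axis and vertical below 0.05 rad) and (value of joint carriage_3 above 0.104 m and distance of unit_3 from where it was at the start of the episode below 0.008 m and angle between unit_3's own z axis and vertical below 0.05 rad)) or ((value of joint carriage_3 above 0.03 m and x of unit_3 in the frame of reject_tray between -0.03 and 0.03 m and y of unit_3 in the frame of reject_tray between -0.048 and 0.048 m and height (world z) of unit_3 below 0.012 m and angle between unit_3's own z axis and vertical below 0.06 rad and linear speed of unit_3 below 0.02 m/s) and (value of joint carriage_1 above 0.104 m and distance of unit_1 from where it was at the start of the episode below 0.008 m and angle between unit_1's own z axis and vertical below 0.05 rad) and (value of joint carriage_2 above 0.104 m and distance of unit_2 from where it was at the start of the episode below 0.008 m and angle between unit_2's own z axis and vertical below 0.05 rad)))); the robot touches nothing.
It fails at once if the hex key, wrench, screwdriver, grease jar, motor or coupling was shifted by more than 25 mm (distance of any of motor, coupling, hex_key, wrench, screwdriver, grease_jar from where it was at the start of the episode above 0.025 m).
It fails at once if a unit was dropped or flung (moving faster than 0.45 m/s within 40 mm of the bench) ((height (world z) of unit_1 below 0.04 m and linear speed of unit_1 above 0.45 m/s) or (height (world z) of unit_2 below 0.04 m and linear speed of unit_2 above 0.45 m/s) or (height (world z) of unit_3 below 0.04 m and linear speed of unit_3 above 0.45 m/s)).
It also fails if it takes over 64 s, if anything falls off the work surface, if the arm or the gripper's body presses on something with over 40 N, if the wrist force passes 120 N, or if a joint passes its speed limit or range.

ROBOT

A 6-joint arm with a two-finger parallel gripper is mounted at the origin on the work surface. World frame = base frame: x ahead of the robot, y to its left, z up, the work surface at z = 0. Lengths are in mm, angles in rad, forces in N, time in s.
With the tool pointing down it reaches from about 300 to 850 mm from the base axis. Payload 5.4 kg.
Tool frame: the origin (TCP) lies midway between the tips of the shut fingers; the grasp point (between the pads) lies 19 mm behind it; z points along the fingers, y is the direction in which the jaws open and shut (so a half turn about z gives the same grasp; the last joint's range is limited). The gripper opens to 85 mm and grips with 20 to 120 N. Pads are 22 mm wide; open, the fingers measure 114 mm over their backs; the gripper's body (76 mm by 85 mm) begins 54 mm behind the grasp point. The pads swing forward as they close: fully open they stand 13 mm farther back than shut.
Start: joints at [-1.467, 0.158, 1.597, -0, 1.386, -0.21], TCP at [177.464, -546.912, 231.299] pointing down, gripper open.
Joint ranges: [-2.91, 2.91], [-0.94, 2.29], [0.18, 2.7], [-1.29, 4.43], [0.17, 2.64], [-3, 3]. Speed limits (rad/s): [2.57, 2.57, 3.14, 3.14, 3.14, 3.14].

INTERFACE

Orientations are given as a unit quaternion [w, x, y, z].
In Python, from rig import bot gives the robot as it stands.
- The arm moves only by the tool apply_moves, never from a script. Its arguments are lists of equal length, an entry for each row: "hand": the finger opening in mm, from 0 to 85.4; "offset": the shift along the world's x, y, z in mm, a list of three; "turn": the turn, a rotation vector about the world's x, y, z in rad, a list of three. A call has 1 to 12 rows; each row shifts and turns the commanded pose from where the row before left it; what a row does not reach is not made up. A row lasts 1/10 s, in which the tool goes at most 50 mm and 8.59 degrees, less where a joint would pass 70% of its speed; a pose out of reach is approached as far as the arm can. A call is refused whole if a number of a shift passes 50 or a number of a turn 0.15, either way. A call with a gripper value outside its range is refused whole. The fingers move at their own pace and stop on an object; "force" is the grip in N (left out, the last holds). Time passes only in rows, so rows that do not move let the fingers close. It gives the time, the measured TCP pose, the force and the opening at its end, in the units of the state.
- bot.observe(): the state, without advancing time (a new reading comes with each control period).
- bot.snapshot(name): name is "scene" or "top" or "wrist"; returns the picture (480x640x3 uint8, red, green, blue); there is no depth.
- bot.calibration(name): a dict with "intrinsics" (3x3 intrinsics, pixels), "world_from_camera" (4x4, takes a point from camera to world coordinates); the wrist camera has in their place "mount" (4x4, takes a point from camera to tool coordinates, whose origin is the TCP and whose axes are the flange's). Camera axes: x right, y down, z forward; pixel columns grow to the right and rows downward; lengths in mm; the calibration is good to about 2 mm. A picture is of the moment at which its call begins: read the wrist's pose just before it. calibration takes no time and is no camera call.
- bot.close_job(): hands the job in, once; it reports no verdict.
Trained networks look in the newest picture that a camera, given by its name, has taken for a name from the list of things; names that differ only in an ending like _2 or _b are one class to them, and where a whole thing is asked for, a point or a joint stands for the part that bears it (a point fixed in the world has none). Each returns a list of dicts, best first, with "score" (0 to 1); they miss things now and then, are a little off and sometimes report something else, mostly with a low value. They report only what shows in the picture. A call takes as long as a camera call.
- bot.recognise(query, camera): "location" ([x, y, z] in mm, in world coordinates, good to about 4 mm: the middle of the surface that is visible of it).
- bot.mark_of(query, camera): "location" ([x, y, z] in mm, in world coordinates, good to about 4 mm: a listed point, or the origin of a listed thing).
The state is a dict: "time": time; "q": joint angles; "joint_vel": joint speeds; "effort": joint torques, N m; "ee_pos": TCP position; "eef_rot": TCP orientation; "ft_force": force on the tool from outside, world axes, zero at the start; "torque": the same for the moment, N m; "finger_gap": finger opening in mm.
Only numpy, scipy, OpenCV 4.12 (cv2) and the standard library are available. Lean on these libraries where they do the work, as an engineer would, in place of code of your own. Each camera call takes 0.05 s, during which the arm holds its last target. There are 200 camera calls.

## Working session

There is one attempt and no reset: what is moved stays moved. The work goes in short steps, Python scripts to look and compute and a tool call to move; the robot and the scene stay as the last step left them, time stands still between calls to the robot, and variables do not carry over. Pictures are saved under pics/ and viewed, about 8 in all and at most 12, crops included, and the job is handed in when it is done.

Besides the shell and the picture viewer there is one more tool, called after "Emit:" in YAML: its name, and indented under it one key for each argument. apply_moves: Moves the arm, as the interface text tells. Its arguments: {"type":"object","properties":{"hand":{"type":"array","items":{"type":"number"}},"offset":{"type":"array","items":{"type":"array","items":{"type":"number"}}},"turn":{"type":"array","items":{"type":"array","items":{"type":"number"}}},"force":{"type":"number"}},"required":["hand","offset","turn"]}

```bash
mkdir -p pics
python3 - <<'E'
from rig import bot
import cv2, numpy as np
s=bot.observe(); print({k:np.round(v,3).tolist() for k,v in s.items()})
for c in ("top","scene"):
    im=bot.snapshot(c); cv2.imwrite(f"pics/{c}1.png",im[:,:,::-1])
    cal=bot.calibration(c); print(c,np.round(cal["intrinsics"],1).tolist(),np.round(cal["world_from_camera"],3).tolist())
    if c=="top":
        for q in ("board","unit_1","carriage_1_top","reject_tray","hex_key"):
            print(q,[(np.round(d["location"],1).tolist(),round(d["score"],2)) for d in bot.mark_of(q,c)])
E
```

```text
{'time': 0.0, 'q': [-1.467, 0.159, 1.598, -0.0, 1.386, -0.21], 'joint_vel': [0.0, 0.0, -0.002, 0.0, 0.001, 0.001], 'effort': [-0.0, -39.6, -33.143, -0.0, 0.008, 0.0], 'ee_pos': [177.369, -546.314, 230.276], 'eef_rot': [-0.001, 0.988, 0.156, 0.0], 'ft_force': [0.195, -0.432, 0.555], 'torque': [0.043, -0.003, 0.02], 'finger_gap': 85.491}
top [[466.3, 0.0, 320.5], [0.0, 466.3, 235.2], [0.0, 0.0, 1.0]] [[0.025, -0.998, 0.059, 432.084], [-1.0, -0.025, -0.003, -13.308], [0.004, -0.059, -0.998, 1040.565], [0.0, 0.0, 0.0, 1.0]]
board [([552.3, -23.5, -4.0], 0.88), ([501.5, 84.3, 62.4], 0.71)]
unit_1 [([547.0, -20.7, 12.6], 0.73), ([544.4, -129.6, 9.5], 0.69), ([560.4, 80.4, 14.4], 0.59)]
carriage_1_top [([502.9, 85.2, 60.5], 0.79)]
reject_tray [([504.0, 325.2, -0.0], 0.77)]
hex_key [([561.8, 30.6, 10.4], 0.47), ([548.4, -23.5, 10.2], 0.39)]
scene [[567.9, 0.0, 313.1], [0.0, 567.9, 234.9], [0.0, 0.0, 1.0]] [[0.417, 0.754, -0.507, 1054.897], [0.909, -0.352, 0.223, -238.754], [-0.01, -0.554, -0.832, 982.687], [0.0, 0.0, 0.0, 1.0]]
```

View pics/top1.png

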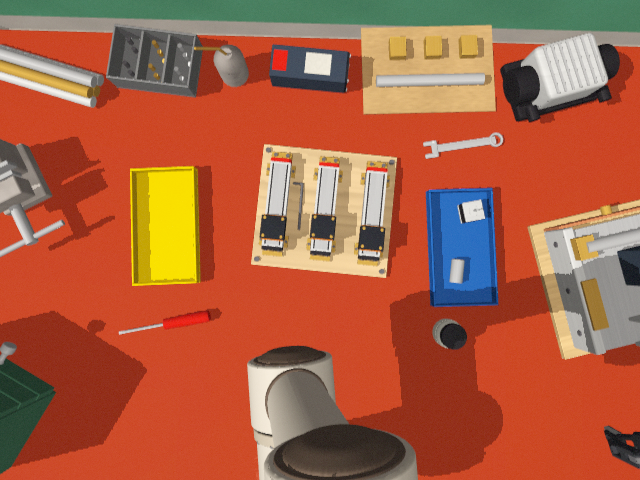

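The top view shows the board at about (325,210), turned roughly -0.1 rad. The carriages are dark blocks at (273,230), (323,232) and (372,241), with the red caps at the upper end. The yellow tray is on the left at (165,226). I'll measure these in pixels.

```bash
cat > h.py <<'E'
from rig import bot
import cv2, numpy as np
from scipy.spatial.transform import Rotation as R
def T(cam,s=None):
    c=bot.calibration(cam); K=np.array(c["intrinsics"])
    if cam!="wrist": return K,np.array(c["world_from_camera"])
    w,x,y,z=s["eef_rot"]; M=np.eye(4); M[:3,:3]=R.from_quat([x,y,z,w]).as_matrix(); M[:3,3]=s["ee_pos"]
    return K,M@np.array(c["mount"])
def world(px,z,K,M):
    d=np.c_[np.atleast_2d(px),np.ones(len(np.atleast_2d(px)))]@np.linalg.inv(K).T@M[:3,:3].T
    return M[:3,3]+d*((z-M[2,3])/d[:,2])[:,None]
def blobs(mask,amin):
    cs,_=cv2.findContours(mask.astype(np.uint8),cv2.RETR_EXTERNAL,cv2.CHAIN_APPROX_NONE)
    return [c for c in cs if cv2.contourArea(c)>=amin]
E
python3 - <<'E'
from h import *
im=cv2.imread("pics/top1.png"); K,M=T("top")
hsv=cv2.cvtColor(im,cv2.COLOR_BGR2HSV)
roi=np.zeros(im.shape[:2],bool); roi[140:285,245:400]=1
def rep(name,m,a,z):
    for c in blobs(m,a):
        p=cv2.boxPoints(cv2.minAreaRect(c)); w=world(p,z,K,M)[:,:2]
        r=cv2.minAreaRect(w.astype(np.float32)); print(name,np.round(p.mean(0)),np.round(r[0],1),np.round(r[1],1),round(r[2],1))
dark=cv2.morphologyEx((roi&(hsv[...,2]<75)).astype(np.uint8),cv2.MORPH_CLOSE,np.ones((7,7)))
rep("carr",dark,150,63)
rep("redcap",roi&(im[...,2]>150)&(im[...,1]<60)&(im[...,0]<60),15,46)
rep("board",cv2.morphologyEx(roi.astype(np.uint8)*(~((hsv[...,0]<9)&(hsv[...,1]>180))).astype(np.uint8),cv2.MORPH_CLOSE,np.ones((9,9))),5000,12)
rep("ytray",(hsv[...,0]>24)&(hsv[...,0]<34)&(hsv[...,1]>150)&(np.indices(im.shape[:2])[0]>130),1500,32)
E
```

```text
carr [371. 239.] [ 485.5 -123. ] [52.3 88.6] 85.1
carr [273. 230.] [499.6  84.9] [51.9 84.4] 85.3
carr [322. 232.] [497.9 -19.5] [50.5 97. ] 85.7
redcap [376. 169.] [ 637.2 -133.4] [ 4.4 41. ] 1.5
redcap [329. 164.] [645.4 -30.9] [39.3  5.3] 85.1
redcap [281. 159.] [653.2  74. ] [41.2  5.5] 87.0
board [324. 210.] [549.6 -23.3] [305.  271.6] 85.7
ytray [163. 226.] [504.8 325.7] [257.4 141.1] 3.3
```

Emit:
apply_moves:
  hand: [85,85,85,85,85,85,85,85,85,85,85,85]
  offset:
    - [29,38,0]
    - [29,38,0]
    - [29,38,0]
    - [29,38,0]
    - [29,38,0]
    - [29,39,0]
    - [29,39,0]
    - [29,39,0]
    - [28,39,0]
    - [28,38,0]
    - [29,38,0]
    - [0,0,0]
  turn:
    - [0,0,-0.035]
    - [0,0,-0.035]
    - [0,0,-0.035]
    - [0,0,-0.035]
    - [0,0,-0.035]
    - [0,0,-0.036]
    - [0,0,-0.036]
    - [0,0,-0.036]
    - [0,0,-0.036]
    - [0,0,-0.036]
    - [0,0,-0.036]
    - [0,0,0]
  force: 20

```text
time: 1.55
ee_pos: [496.6, -120.4, 231.4]
eef_rot: [-0.001, 0.999, -0.036, 0.001]
ft_force: [-0.5, -1.2, -0.9]
finger_gap: 85.0
```

Run:
```python
from h import *
s=bot.observe(); im=bot.snapshot("wrist")[:,:,::-1].copy(); cv2.imwrite("pics/w1.png",im)
print(s["ee_pos"],s["eef_rot"],s["time"])
K,M=T("wrist",s); W=np.linalg.inv(M)
u=np.array([.997,-.0767]); n=np.array([.0767,.997])
# project the expected unit outlines
for mid in [(549.6+105*k*n[0],-23.3+105*k*n[1]) for k in(1,0,-1)]:
    for z,hw,hl in((46,22,100),):
        P=np.array([[*(np.array(mid)+a*hl*u+b*hw*n),z,1] for a,b in((1,1),(1,-1),(-1,-1),(-1,1))])@W.T
        p=P[:,:3]@K.T; p=p[:,:2]/p[:,2:]; print(np.round(p).tolist())
        cv2.polylines(im,[p.astype(np.int32)],True,(0,255,0),1)
cv2.imwrite("pics/w1o.png",im)
```

```text
[ 496.63475801 -120.37307112  231.35621286] [-8.22490947e-04  9.99364754e-01 -3.56243847e-02  5.60993980e-04] 1.55
[[27.0, 33.0], [83.0, 33.0], [121.0, 267.0], [75.0, 267.0]]
[[160.0, 34.0], [215.0, 34.0], [231.0, 268.0], [185.0, 268.0]]
[[292.0, 34.0], [347.0, 35.0], [340.0, 269.0], [294.0, 268.0]]
```

View pics/w1o.png

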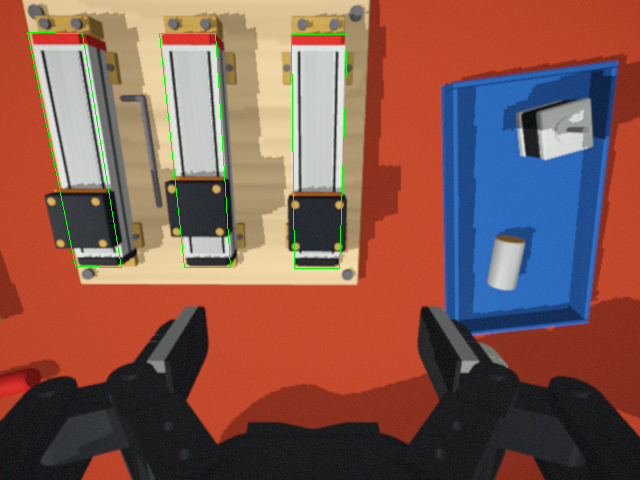

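The wrist view shows the three units, with the projected outlines fitting their caps to within 1–2 px. The carriages are at about (82,220), (199,208) and (317,223). I'll convert these to world positions.

Run:
```python
from h import *
im=cv2.imread("pics/w1.png"); s=bot.observe(); K,M=T("wrist",s)
u=np.array([.997,-.0767]); n=np.array([.0767,.997])
b=np.zeros(im.shape[:2],bool); b[170:253,40:350]=1
m=cv2.morphologyEx((b&(im.max(2)<60)).astype(np.uint8),cv2.MORPH_OPEN,np.ones((15,15)))
for c in blobs(m,800):
    w=world(cv2.boxPoints(cv2.minAreaRect(c)),63,K,M)[:,:2]; r=cv2.minAreaRect(w.astype(np.float32))
    k=round((r[0][1]+23.3)/105); d=np.array(r[0])-(np.array([549.6,-23.3])+105*k*n)
    print(k,np.round(r[0],1),np.round(r[1],1),round(r[2],1),"along",round(d@u,1),"across",round(d@n,1))
```

```text
-1 [ 489.6 -126. ] [50.1 47.1] 85.9 along -52.0 across -2.0
0 [510.4 -29. ] [50.9 46.7] 85.9 along -38.7 across -8.7
```

Emit:
apply_moves:
  hand: [85,85,85,85,85,85,85]
  offset:
    - [-7,-5,-40]
    - [0,0,-40]
    - [0,0,-40]
    - [0,0,-40]
    - [0,0,-38]
    - [0,0,0]
    - [0,0,0]
  turn:
    - [0,0,-0.006]
    - [0,0,0]
    - [0,0,0]
    - [0,0,0]
    - [0,0,0]
    - [0,0,0]
    - [0,0,0]

```text
time: 2.3
ee_pos: [487.1, -130.7, 33.8]
eef_rot: [-0.0, 0.999, -0.042, -0.0]
ft_force: [0.4, -0.3, 1.3]
finger_gap: 84.6
```

Run:
```python
from h import *
s=bot.observe(); print(np.round(s["ee_pos"],1),s["eef_rot"],s["ft_force"])
im=bot.snapshot("wrist")[:,:,::-1]; cv2.imwrite("pics/w2.png",im)
```

```text
[ 487.1 -130.7   33.8] [-8.66070436e-05  9.99111360e-01 -4.21465526e-02 -3.87391082e-04] [ 0.43167241 -0.31156634  1.2741416 ]
```

View pics/w2.png

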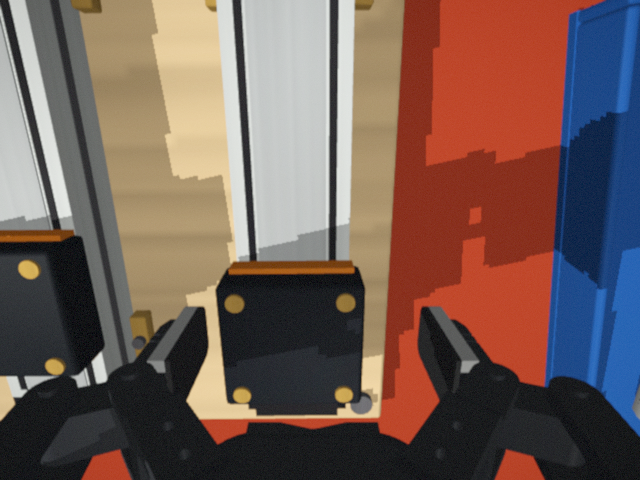

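Looking down along the fingers, the carriage spans columns 222–363 between fingers at 206 and 420. I need to shift about 6–7 mm to +y, which matches the model. Then I'll grip.

Emit:
apply_moves:
  hand: [85,85,85,70,60,50,45,45,45,45]
  offset:
    - [2,6,-1]
    - [0,0,0]
    - [0,0,0]
    - [0,0,0]
    - [0,0,0]
    - [0,0,0]
    - [0,0,0]
    - [0,0,0]
    - [0,0,0]
    - [0,0,0]
  turn:
    - [0,0,0.006]
    - [0,0,0]
    - [0,0,0]
    - [0,0,0]
    - [0,0,0]
    - [0,0,0]
    - [0,0,0]
    - [0,0,0]
    - [0,0,0]
    - [0,0,0]
  force: 20

```text
time: 3.35
ee_pos: [489.5, -123.7, 32.5]
eef_rot: [-0.0, 0.999, -0.038, -0.0]
ft_force: [-1.8, 3.4, 5.8]
finger_gap: 51.5
```

Emit:
apply_moves:
  hand: [45,45,45,45,45,45]
  offset:
    - [7,-0.5,0]
    - [7,-0.5,0]
    - [7,-0.5,0]
    - [7,-0.6,0]
    - [7,-0.6,0]
    - [0,0,0]
  turn:
    - [0,0,0]
    - [0,0,0]
    - [0,0,0]
    - [0,0,0]
    - [0,0,0]
    - [0,0,0]

```text
time: 3.95
ee_pos: [525.5, -126.5, 32.6]
eef_rot: [-0.0, 0.999, -0.039, 0.001]
ft_force: [2.8, 3.3, 3.0]
finger_gap: 51.7
```

Emit:
apply_moves:
  hand: [45,45,45,45]
  offset:
    - [5,-0.4,0]
    - [5,-0.4,0]
    - [5,-0.4,0]
    - [0,0,0]
  turn:
    - [0,0,0]
    - [0,0,0]
    - [0,0,0]
    - [0,0,0]

```text
time: 4.35
ee_pos: [539.8, -127.6, 32.6]
eef_rot: [-0.0, 0.999, -0.039, 0.0]
ft_force: [-0.2, 2.8, 5.3]
finger_gap: 51.7
```

Emit:
apply_moves:
  hand: [45,45,45,45]
  offset:
    - [5,-0.4,0]
    - [5,-0.4,0]
    - [5,-0.4,0]
    - [0,0,0]
  turn:
    - [0,0,0]
    - [0,0,0]
    - [0,0,0]
    - [0,0,0]

```text
time: 4.75
ee_pos: [546.2, -128.1, 30.7]
eef_rot: [-0.001, 0.999, -0.038, -0.01]
ft_force: [-29.4, 0.8, 22.3]
finger_gap: 51.9
```

Unit 3 stops dead at about 60 mm travel (29 N), so it is the seized one. I'll relieve the push, grip harder and lift.

Emit:
apply_moves:
  hand: [45,45,45,45]
  offset:
    - [-5,0.4,0]
    - [-3.5,0.3,0]
    - [0,0,0]
    - [0,0,0]
  turn:
    - [0,0,0]
    - [0,0,0]
    - [0,0,0]
    - [0,0,0]
  force: 20

```text
time: 5.15
ee_pos: [545.0, -128.1, 31.3]
eef_rot: [-0.0, 0.999, -0.039, -0.001]
ft_force: [-0.4, 0.3, -4.5]
finger_gap: 51.8
```

Emit:
apply_moves:
  hand: [45,45,45,45]
  offset:
    - [0,0,0]
    - [0,0,0]
    - [0,0,0]
    - [0,0,0]
  turn:
    - [0,0,0]
    - [0,0,0]
    - [0,0,0]
    - [0,0,0]
  force: 90

```text
time: 5.55
ee_pos: [545.8, -128.1, 32.0]
eef_rot: [-0.0, 0.999, -0.039, -0.0]
ft_force: [-0.2, 0.4, -4.9]
finger_gap: 50.8
```

Emit:
apply_moves:
  hand: [45,45,45,45,45,45,45]
  offset:
    - [0,0,5]
    - [0,0,10]
    - [0,0,10]
    - [0,0,10]
    - [0,0,10]
    - [0,0,0]
    - [0,0,0]
  turn:
    - [0,0,0]
    - [0,0,0]
    - [0,0,0]
    - [0,0,0]
    - [0,0,0]
    - [0,0,0]
    - [0,0,0]

```text
time: 6.25
ee_pos: [546.2, -128.4, 77.7]
eef_rot: [0.0, 0.999, -0.039, 0.0]
ft_force: [0.1, -0.2, -6.4]
finger_gap: 50.7
```

Run:
```python
from h import *
im=bot.snapshot("scene")[:,:,::-1]; cv2.imwrite("pics/s2.png",im)
print(bot.observe()["torque"])
```

```text
[-0.00126708  0.07195611 -0.01920909]
```

View pics/s2.png

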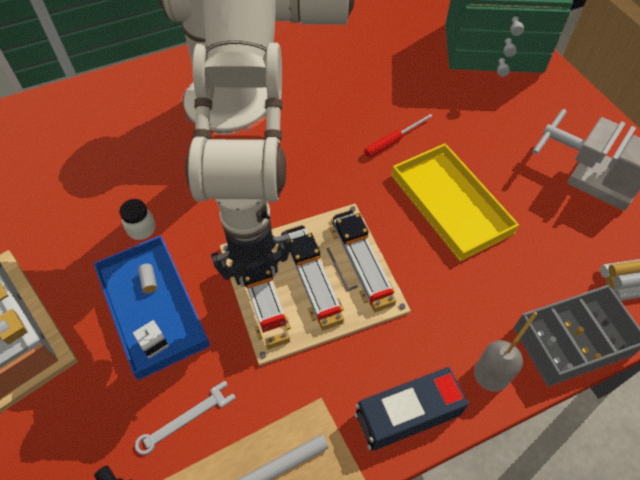

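The scene shows unit 3 held level under the gripper, with the yellow tray empty at (455,200). I'll carry it to the tray.

Emit:
apply_moves:
  hand: [45,45,45,45,45,45,45,45,45,45,45,45]
  offset:
    - [0,0,20]
    - [0,0,25]
    - [0,0,25]
    - [-1,10,0]
    - [-2,25,0]
    - [-3,35,0]
    - [-3,40,0]
    - [-3,40,0]
    - [-3,40,0]
    - [-3,40,0]
    - [-3,40,0]
    - [-3,40,0]
  turn:
    - [0,0,0]
    - [0,0,0]
    - [0,0,0]
    - [0,0,0]
    - [0,0,0.01]
    - [0,0,0.015]
    - [0,0,0.015]
    - [0,0,0.015]
    - [0,0,0.015]
    - [0,0,0.015]
    - [0,0,0.015]
    - [0,0,0.015]

```text
time: 7.5
ee_pos: [519.9, 183.8, 145.0]
eef_rot: [0.0, 1.0, 0.019, -0.002]
ft_force: [1.1, 0.9, -7.0]
finger_gap: 50.6
```

Emit:
apply_moves:
  hand: [45,45,45,45,45,45,45,45,45]
  offset:
    - [-3,40,0]
    - [-3,35,0]
    - [-3,30,0]
    - [-2,20,0]
    - [-2,12,0]
    - [0,7,0]
    - [0,0,-30]
    - [0,0,0]
    - [0,0,0]
  turn:
    - [0,0,0.015]
    - [0,0,0]
    - [0,0,0]
    - [0,0,0]
    - [0,0,0]
    - [0,0,0]
    - [0,0,0]
    - [0,0,0]
    - [0,0,0]

```text
time: 8.4
ee_pos: [508.1, 324.7, 116.1]
eef_rot: [0.001, 1.0, 0.026, -0.001]
ft_force: [0.2, 0.4, -5.7]
finger_gap: 50.6
```

Run:
```python
from h import *
s=bot.observe(); print(s["ee_pos"],s["eef_rot"],s["ft_force"],s["torque"])
im=bot.snapshot("wrist")[:,:,::-1]; cv2.imwrite("pics/w3.png",im)
im=bot.snapshot("scene")[:,:,::-1][80:340,300:600]; cv2.imwrite("pics/s3.png",np.hstack([cv2.resize(im,(400,347)),cv2.resize(cv2.imread("pics/w3.png"),(400,347))]))
```

```text
[508.11949291 324.72061666 116.12827146] [ 6.23549357e-04  9.99661213e-01  2.59792265e-02 -1.46657083e-03] [ 0.17590899  0.37619479 -5.65507972] [-0.0932874  -0.03547886 -0.02175387]
```

View pics/s3.png

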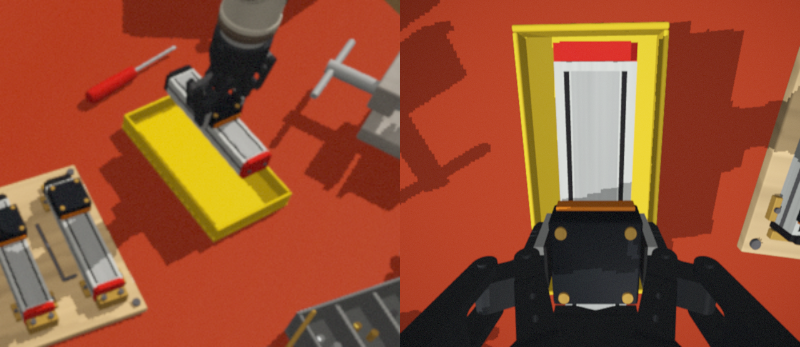

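The wrist view shows the unit centred over the tray and parallel to it, so I'll lower it.

Emit:
apply_moves:
  hand: [45,45,45,45,45,45,45,45,45]
  offset:
    - [0,0,-20]
    - [0,0,-20]
    - [0,0,-18]
    - [0,0,-12]
    - [0,0,-8]
    - [0,0,-4]
    - [0,0,-2]
    - [0,0,0]
    - [0,0,0]
  turn:
    - [0,0,0]
    - [0,0,0]
    - [0,0,0]
    - [0,0,0]
    - [0,0,0]
    - [0,0,0]
    - [0,0,0]
    - [0,0,0]
    - [0,0,0]

```text
time: 9.4
ee_pos: [509.6, 325.9, 34.1]
eef_rot: [-0.0, 1.0, 0.026, 0.001]
ft_force: [-0.4, -0.2, -5.9]
finger_gap: 50.9
```

Emit:
apply_moves:
  hand: [45,45,45,45]
  offset:
    - [0,0,-2]
    - [0,0,-2]
    - [0,0,-1]
    - [0,0,0]
  turn:
    - [0,0,0]
    - [0,0,0]
    - [0,0,0]
    - [0,0,0]

```text
time: 9.8
ee_pos: [508.7, 325.6, 28.0]
eef_rot: [0.0, 1.0, 0.026, -0.0]
ft_force: [-0.1, 0.2, -6.0]
finger_gap: 50.8
```

Emit:
apply_moves:
  hand: [45,45,45,45,45]
  offset:
    - [0,0,-1]
    - [0,0,-1]
    - [0,0,-1]
    - [0,0,0]
    - [0,0,0]
  turn:
    - [0,0,0]
    - [0,0,0]
    - [0,0,0]
    - [0,0,0]
    - [0,0,0]

```text
time: 10.3
ee_pos: [509.0, 325.7, 25.4]
eef_rot: [-0.0, 1.0, 0.026, 0.0]
ft_force: [0.0, 0.1, -5.7]
finger_gap: 50.6
```

Emit:
apply_moves:
  hand: [45,45,45,45,45]
  offset:
    - [0,0,-1]
    - [0,0,-0.7]
    - [0,0,0]
    - [0,0,0]
    - [0,0,0]
  turn:
    - [0,0,0]
    - [0,0,0]
    - [0,0,0]
    - [0,0,0]
    - [0,0,0]

```text
time: 10.8
ee_pos: [509.5, 325.8, 24.2]
eef_rot: [-0.0, 1.0, 0.026, 0.0]
ft_force: [0.8, -2.0, 0.7]
finger_gap: 50.7
```

The unit is resting on the floor. I'll release it, rise and go to unit 1.

Emit:
apply_moves:
  hand: [55,65,78,85,85,85,85,85,85]
  offset:
    - [0,0,0]
    - [0,0,0]
    - [0,0,0]
    - [0,0,0]
    - [0,0,10]
    - [0,0,25]
    - [0,0,35]
    - [0,0,30]
    - [0,0,0]
  turn:
    - [0,0,0]
    - [0,0,0]
    - [0,0,0]
    - [0,0,0]
    - [0,0,0]
    - [0,0,0]
    - [0,0,0]
    - [0,0,0]
    - [0,0,0]

```text
time: 11.7
ee_pos: [512.6, 327.2, 130.1]
eef_rot: [-0.002, 1.0, 0.026, 0.005]
ft_force: [2.1, 0.5, 0.1]
finger_gap: 85.0
```

Emit:
apply_moves:
  hand: [85,85,85,85,85,85,85,85,85,85]
  offset:
    - [0,-20,0]
    - [0,-35,0]
    - [0,-40,0]
    - [0,-40,0]
    - [0,-40,0]
    - [0,-35,0]
    - [0,-20,0]
    - [-1,-10,0]
    - [0,0,0]
    - [0,0,0]
  turn:
    - [0,0,-0.019]
    - [0,0,-0.02]
    - [0,0,-0.02]
    - [0,0,-0.02]
    - [0,0,-0.02]
    - [0,0,-0.02]
    - [0,0,-0.01]
    - [0,0,0]
    - [0,0,0]
    - [0,0,0]

```text
time: 12.7
ee_pos: [507.8, 86.4, 123.5]
eef_rot: [-0.0, 0.999, -0.038, -0.0]
ft_force: [0.7, -0.1, -0.4]
finger_gap: 84.5
```

Run:
```python
from h import *
s=bot.observe(); print(s["ee_pos"],s["eef_rot"],s["finger_gap"])
im=bot.snapshot("wrist")[:,:,::-1]; cv2.imwrite("pics/w4.png",im)
t=bot.snapshot("top")[:,:,::-1]; cv2.imwrite("pics/t4.png",t)
cv2.imwrite("pics/c4.png",np.hstack([cv2.resize(im,(480,360)),cv2.resize(t[150:300,120:220],(240,360))]))
```

```text
[507.82152702  86.4193741  123.51400608] [-2.51962200e-04  9.99281941e-01 -3.78883568e-02 -1.07915085e-04] 84.54082347016929
```

View pics/c4.png

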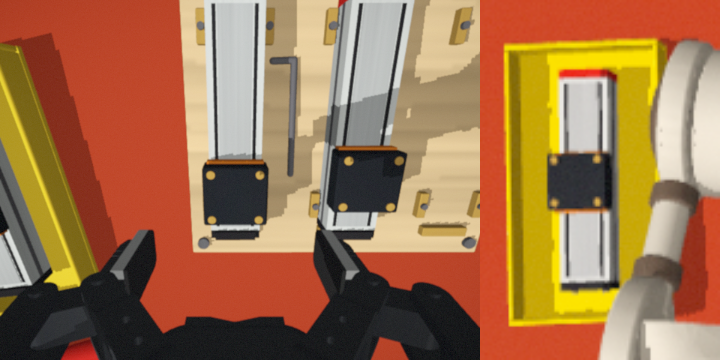

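Unit 3 lies flat and centred in the tray. The gripper is lined up over carriage 1, at (235,193) in the crop, so I'll descend and grip.

Emit:
apply_moves:
  hand: [85,85,85,85,85,70,60,50,45,45,45]
  offset:
    - [0,-1,-30]
    - [0,0,-35]
    - [0,0,-25]
    - [0,0,0]
    - [0,0,0]
    - [0,0,0]
    - [0,0,0]
    - [0,0,0]
    - [0,0,0]
    - [0,0,0]
    - [0,0,0]
  turn:
    - [0,0,0]
    - [0,0,0]
    - [0,0,0]
    - [0,0,0]
    - [0,0,0]
    - [0,0,0]
    - [0,0,0]
    - [0,0,0]
    - [0,0,0]
    - [0,0,0]
    - [0,0,0]
  force: 20

```text
time: 13.9
ee_pos: [509.3, 85.0, 35.3]
eef_rot: [-0.0, 0.999, -0.038, 0.001]
ft_force: [-0.6, 1.9, 6.2]
finger_gap: 51.8
```

Emit:
apply_moves:
  hand: [45,45,45,45,45,45,45,45,45,45,45]
  offset:
    - [5,-0.4,0]
    - [7,-0.5,0]
    - [8,-0.6,0]
    - [8,-0.6,0]
    - [8,-0.6,0]
    - [8,-0.6,0]
    - [8,-0.6,0]
    - [8,-0.6,0]
    - [6,-0.5,0]
    - [4,-0.3,0]
    - [0,0,0]
  turn:
    - [0,0,0]
    - [0,0,0]
    - [0,0,0]
    - [0,0,0]
    - [0,0,0]
    - [0,0,0]
    - [0,0,0]
    - [0,0,0]
    - [0,0,0]
    - [0,0,0]
    - [0,0,0]

```text
time: 15.0
ee_pos: [579.6, 80.0, 35.3]
eef_rot: [-0.001, 0.999, -0.038, 0.001]
ft_force: [0.4, 2.6, 4.9]
finger_gap: 51.9
```

Emit:
apply_moves:
  hand: [45,45,45,45,45,45,45]
  offset:
    - [6,-0.5,0]
    - [6,-0.5,0]
    - [6,-0.4,0]
    - [5,-0.4,0]
    - [4,-0.3,0]
    - [3,-0.3,0]
    - [0,0,0]
  turn:
    - [0,0,0]
    - [0,0,0]
    - [0,0,0]
    - [0,0,0]
    - [0,0,0]
    - [0,0,0]
    - [0,0,0]

```text
time: 15.7
ee_pos: [609.2, 77.9, 35.3]
eef_rot: [-0.001, 0.999, -0.038, 0.001]
ft_force: [-0.8, 3.4, 4.8]
finger_gap: 51.5
```

Emit:
apply_moves:
  hand: [45,45,45,45]
  offset:
    - [3,-0.2,0]
    - [3,-0.2,0]
    - [0,0,0]
    - [0,0,0]
  turn:
    - [0,0,0]
    - [0,0,0]
    - [0,0,0]
    - [0,0,0]

```text
time: 16.1
ee_pos: [615.1, 77.5, 35.3]
eef_rot: [-0.001, 0.999, -0.038, 0.001]
ft_force: [-1.5, 3.9, 6.2]
finger_gap: 52.1
```

Emit:
apply_moves:
  hand: [45,45,45,45]
  offset:
    - [2,-0.2,0]
    - [2,-0.2,0]
    - [2,-0.1,0]
    - [0,0,0]
  turn:
    - [0,0,0]
    - [0,0,0]
    - [0,0,0]
    - [0,0,0]

```text
time: 16.5
ee_pos: [617.6, 77.1, 35.2]
eef_rot: [-0.0, 0.999, -0.038, -0.003]
ft_force: [-15.2, 2.3, 17.1]
finger_gap: 51.4
```

Unit 1's carriage meets its end stop at 617.6, about 108 mm along, so it is home. I'll relieve, release and go to unit 2.

Emit:
apply_moves:
  hand: [45,45,60,75,85,85,85,85,85,85]
  offset:
    - [-3,0.2,0]
    - [0,0,0]
    - [0,0,0]
    - [0,0,0]
    - [0,0,0]
    - [0,0,0]
    - [0,0,25]
    - [0,0,35]
    - [0,0,15]
    - [0,0,0]
  turn:
    - [0,0,0]
    - [0,0,0]
    - [0,0,0]
    - [0,0,0]
    - [0,0,0]
    - [0,0,0]
    - [0,0,0]
    - [0,0,0]
    - [0,0,0]
    - [0,0,0]

```text
time: 17.5
ee_pos: [619.1, 76.1, 111.5]
eef_rot: [0.0, 0.999, -0.038, 0.003]
ft_force: [0.3, -0.6, -0.2]
finger_gap: 85.1
```

Emit:
apply_moves:
  hand: [85,85,85,85,85,85,85,85]
  offset:
    - [-20,-18,0]
    - [-30,-27,0]
    - [-30,-27,0]
    - [-19,-16,0]
    - [-10,-9,0]
    - [0,0,0]
    - [0,0,0]
    - [0,0,0]
  turn:
    - [0,0,0]
    - [0,0,0]
    - [0,0,0]
    - [0,0,0]
    - [0,0,0]
    - [0,0,0]
    - [0,0,0]
    - [0,0,0]

```text
time: 18.3
ee_pos: [508.8, -20.1, 108.5]
eef_rot: [-0.0, 0.999, -0.038, 0.0]
ft_force: [0.4, -0.1, -0.5]
finger_gap: 85.1
```

Run:
```python
from h import *
s=bot.observe(); print(s["ee_pos"],s["eef_rot"],s["finger_gap"])
im=bot.snapshot("wrist")[:,:,::-1]; cv2.imwrite("pics/w5.png",im)
```

```text
[508.76177478 -20.13346501 108.53327484] [-1.00213851e-04  9.99289652e-01 -3.76846270e-02  2.22778098e-04] 85.05033870707905
```

View pics/w5.png

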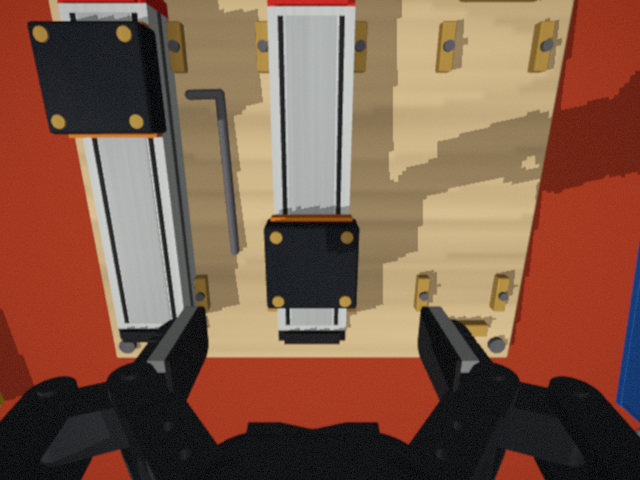

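Carriage 1 is up against the red end, and carriage 2 is centred at column 311 between the fingers. Next: descend, grip and run it.

Emit:
apply_moves:
  hand: [85,85,85,85,85,70,60,50,45,45,45]
  offset:
    - [0,0,-25]
    - [0,0,-30]
    - [0,0,-19]
    - [0,0,0]
    - [0,0,0]
    - [0,0,0]
    - [0,0,0]
    - [0,0,0]
    - [0,0,0]
    - [0,0,0]
    - [0,0,0]
  turn:
    - [0,0,0]
    - [0,0,0]
    - [0,0,0]
    - [0,0,0]
    - [0,0,0]
    - [0,0,0]
    - [0,0,0]
    - [0,0,0]
    - [0,0,0]
    - [0,0,0]
    - [0,0,0]
  force: 20

```text
time: 19.45
ee_pos: [509.1, -20.5, 36.0]
eef_rot: [-0.0, 0.999, -0.038, 0.001]
ft_force: [-1.0, 2.1, 5.6]
finger_gap: 51.4
```

Emit:
apply_moves:
  hand: [45,45,45,45,45,45,45,45,45,45,45]
  offset:
    - [5,-0.4,0]
    - [7,-0.5,0]
    - [8,-0.6,0]
    - [8,-0.6,0]
    - [8,-0.6,0]
    - [8,-0.6,0]
    - [8,-0.6,0]
    - [8,-0.6,0]
    - [6,-0.5,0]
    - [4,-0.3,0]
    - [0,0,0]
  turn:
    - [0,0,0]
    - [0,0,0]
    - [0,0,0]
    - [0,0,0]
    - [0,0,0]
    - [0,0,0]
    - [0,0,0]
    - [0,0,0]
    - [0,0,0]
    - [0,0,0]
    - [0,0,0]

```text
time: 20.55
ee_pos: [579.3, -25.4, 36.0]
eef_rot: [-0.0, 0.999, -0.038, 0.001]
ft_force: [-0.3, 3.2, 5.7]
finger_gap: 52.0
```

Emit:
apply_moves:
  hand: [45,45,45,45,45]
  offset:
    - [6,-0.5,0]
    - [6,-0.5,0]
    - [5,-0.4,0]
    - [3,-0.2,0]
    - [0,0,0]
  turn:
    - [0,0,0]
    - [0,0,0]
    - [0,0,0]
    - [0,0,0]
    - [0,0,0]

```text
time: 21.05
ee_pos: [599.1, -26.8, 36.0]
eef_rot: [-0.001, 0.999, -0.038, 0.001]
ft_force: [-0.7, 4.9, 6.0]
finger_gap: 51.6
```

Emit:
apply_moves:
  hand: [45,45,45,45,45]
  offset:
    - [3,-0.2,0]
    - [2,-0.2,0]
    - [2,-0.1,0]
    - [0,0,0]
    - [0,0,0]
  turn:
    - [0,0,0]
    - [0,0,0]
    - [0,0,0]
    - [0,0,0]
    - [0,0,0]

```text
time: 21.55
ee_pos: [604.8, -27.2, 36.0]
eef_rot: [-0.001, 0.999, -0.038, -0.0]
ft_force: [-4.2, 3.8, 9.5]
finger_gap: 51.4
```

Emit:
apply_moves:
  hand: [45,45,45,45]
  offset:
    - [2,-0.2,0]
    - [2,-0.1,0]
    - [0,0,0]
    - [0,0,0]
  turn:
    - [0,0,0]
    - [0,0,0]
    - [0,0,0]
    - [0,0,0]

```text
time: 21.95
ee_pos: [606.3, -27.5, 35.9]
eef_rot: [-0.001, 0.999, -0.038, -0.004]
ft_force: [-15.1, 2.9, 16.5]
finger_gap: 51.3
```

Unit 2 is home too. I'll relieve, release, rise and back away for a check.

Emit:
apply_moves:
  hand: [45,45,60,75,85,85,85,85,85,85]
  offset:
    - [-3,0.2,0]
    - [0,0,0]
    - [0,0,0]
    - [0,0,0]
    - [0,0,0]
    - [0,0,0]
    - [0,0,25]
    - [0,0,35]
    - [0,0,45]
    - [0,0,40]
  turn:
    - [0,0,0]
    - [0,0,0]
    - [0,0,0]
    - [0,0,0]
    - [0,0,0]
    - [0,0,0]
    - [0,0,0]
    - [0,0,0]
    - [0,0,0]
    - [0,0,0]

```text
time: 22.95
ee_pos: [605.9, -28.3, 181.3]
eef_rot: [0.0, 0.999, -0.038, 0.0]
ft_force: [0.9, -0.4, 0.8]
finger_gap: 84.7
```

Emit:
apply_moves:
  hand: [85,85,85,85,85,85]
  offset:
    - [-35,0,20]
    - [-40,0,20]
    - [-40,0,10]
    - [-30,0,0]
    - [0,0,0]
    - [0,0,0]
  turn:
    - [0,0,0]
    - [0,0,0]
    - [0,0,0]
    - [0,0,0]
    - [0,0,0]
    - [0,0,0]

```text
time: 23.55
ee_pos: [461.1, -28.3, 229.8]
eef_rot: [0.0, 0.999, -0.038, 0.001]
ft_force: [-0.7, -1.1, -0.4]
finger_gap: 85.0
```

Run:
```python
from h import *
s=bot.observe(); print(s["ee_pos"],s["eef_rot"],s["finger_gap"])
im=bot.snapshot("wrist")[:,:,::-1].copy()
K,M=T("wrist",s); W=np.linalg.inv(M)
u=np.array([.997,-.0767]); n=np.array([.0767,.997])
for k in(1,0):
    mid=np.array([549.6,-23.3])+105*k*n
    for z,hw,hl,a0 in((46,22,100,0),(63,26,25,55)):
        P=np.array([[*(mid+(a0+a*hl)*u+b*hw*n),z,1] for a,b in((1,1),(1,-1),(-1,-1),(-1,1))])@W.T
        p=P[:,:3]@K.T; p=p[:,:2]/p[:,2:]
        cv2.polylines(im,[p.astype(np.int32)],True,(0,255,0),1)
cv2.imwrite("pics/w6.png",im)
cv2.imwrite("pics/t6.png",bot.snapshot("top")[:,:,::-1])
for q in("unit_3","reject_tray","carriage_1_top"): print(q,[(np.round(d["location"],1).tolist(),round(d["score"],2)) for d in bot.mark_of(q,"top")])
```

```text
[461.08189417 -28.33735768 229.79349933] [ 1.36051961e-04  9.99265808e-01 -3.83079408e-02  5.73212452e-04] 84.95740863954022
unit_3 [([558.0, 78.5, 13.2], 0.75), ([508.2, 325.9, 3.2], 0.75), ([611.0, -28.5, 62.0], 0.67)]
reject_tray [([503.4, 324.5, -0.5], 0.75)]
carriage_1_top [([611.0, 75.4, 60.5], 0.58)]
```

View pics/w6.png

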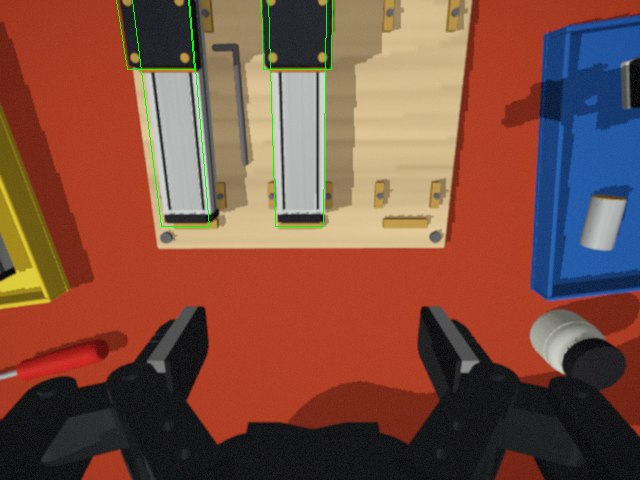

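View pics/t6.png

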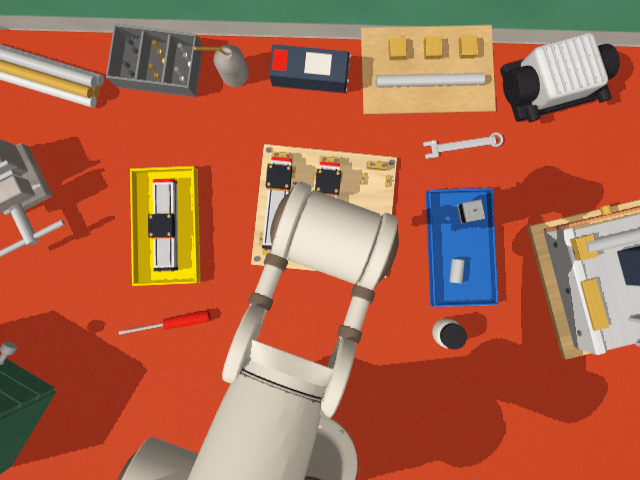

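```bash
python3 -c "
from rig import bot
print(bot.close_job())"
```

```text
the job is handed in; nothing more can be done
None
```

The job is done and handed in at about 24 s of the 64 s allowed; the hand-in reported no verdict.

- **Unit 3 (the seized one):** its carriage stopped dead at about 60 mm travel, at 29 N. I lifted the unit out by its carriage and laid it in the yellow tray. The last top picture shows it flat and right way up, about 5 mm from the tray's middle.
- **Units 1 and 2 (sound):** both carriages ran freely to the red end, and the push force there rose to 15 N. In the last wrist picture they sit within about 1 mm of the predicted home position.
- **Nests:** the black caps of units 1 and 2 appear up to about 4 mm from the predicted outline. That is at most a slight shift toward the brass stop, inside the 8 mm limit.
- **Everything else:** nothing else on the bench had visibly moved. The gripper was open and clear of everything when I handed in. No check failed.

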